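Roll the last tin back up its dispenser and hold it

ROBOT

A 6-joint arm with a two-finger parallel gripper is mounted at the origin on the work surface. World frame = base frame: x ahead of the robot, y to its left, z up, the work surface at z = 0. Lengths are in m, angles in rad, forces in N, time in s.
With the tool pointing down it reaches from about 0.275 to 0.875 m from the base axis. Payload 12.5 kg.
Tool frame: the origin (TCP) lies at the very end of the fingers, on their centre line; the grasp point (between the pads) lies 19 mm behind it; z points along the fingers, y is the line along which they close (so a half turn about z gives the same grasp; the last joint's range is limited). The gripper opens to 85 mm and grips with 20 to 120 N. Pads are 22 mm wide; open, the fingers measure 114 mm over their backs; the gripper's body (76 mm by 85 mm) begins 54 mm behind the grasp point. The pads swing forward as they close: fully open they stand 13 mm farther back than shut.
Start: joints at [-1.38, 0.351, 1.652, -0, 1.139, -0.085], TCP at [0.15, -0.529, 0.231] pointing down, gripper open.
Joint ranges: [-2.75, 2.75], [-0.79, 2.1], [0.01, 2.65], [-1.57, 4.71], [0.07, 3.14], [-2.87, 2.87]. Speed limits (rad/s): [2.22, 2.22, 2.79, 3.14, 3.14, 3.14].

INTERFACE

Orientations are given as a 3x3 rotation matrix whose columns are the frame's x, y, z axes.
In Python, from bench import manip gives the robot as it stands. Calls block until the motion is done:
- manip.move_ptp(position, orientation): joint-space move of the TCP to a pose.
- manip.move_l(position, attitude=None, max_speed=0.15): straight line of the TCP; attitude=None keeps the orientation; max_speed is the mean speed in m/s.
- manip.move_j(angles): joint-space move.
- manip.set_gripper(opening, effort=None): opening from 0.0 (shut) to 1.0 (fully open); effort is the grip in N (None keeps the last); returns when the fingers have stopped.
- manip.dwell(seconds).
- manip.inverse_kinematics(position, orientation): joint angles nearest the present ones, or None.
- manip.grab_frame(name): name is "side" or "top"; returns (picture, depth): 480x640x3 uint8, red, green, blue; 480x640 float32, m along the optical axis (not along the pixel's ray), 0 where there is no reading.
- manip.get_calibration(name): a dict with "camera_matrix" (3x3 intrinsics, pixels), "R" (3x3) and "t" (3): a world point X has camera coordinates R X + t. Camera axes: x right, y down, z forward; pixel columns grow to the right and rows downward; lengths in m; the calibration is good to about 2 mm. A picture is of the moment at which its call begins. get_calibration takes no time and is no camera call.
A pose or a line that the arm cannot do raises manip.Unreachable and nothing moves.
- manip.sign_off(): hands the job in; it is judged then, once.
Trained networks look in the newest picture that a camera, given by its name, has taken for a name from the list of things; names that differ only in an ending like _2 or _b are one class to them, and where a whole thing is asked for, a point or a joint stands for the part that bears it (a point fixed in the world has none). Each returns a list of dicts, best first, with "confidence" (0 to 1); they miss things now and then, are a little off and sometimes report something else, mostly with a low value. They report only what shows in the picture. A call takes as long as a camera call.
- manip.look_for(camera, name): "at" ([x, y, z] in m, in world coordinates, good to about 4 mm: the middle of the surface that is visible of it).
Readings, each from a call of its own:
- manip.current_time(): time.
- manip.current_qpos(): joint angles.
- manip.current_joint_vel(): joint speeds.
- manip.current_joint_torque(): joint torques, N m.
- manip.current_ee_pos(): TCP position.
- manip.current_tcp_rot(): TCP orientation.
- manip.current_force(): force on the tool from outside, world axes, zero at the start.
- manip.current_ft_torque(): the same for the moment, N m.
- manip.current_grip_width(): opening from 0.0 (shut) to 1.0 (fully open).
- manip.current_grip_force(): force on a finger pad.
Only numpy, scipy, OpenCV 4.12 (cv2) and the standard library are available. Lean on these libraries where they do the work, as an engineer would, in place of code of your own. Each camera call takes 0.05 s, during which the arm holds its last target. There are 200 camera calls.

TASK

Of the two sloping plywood tin dispensers on the bench, one is full and one is down to its last tin, which lies at the front lip. With the fingers, slowly roll that last tin up its lane to the back stop without letting it run away or roll back, so that new tins can be laid in front of it, and finish while gently holding it against the stop. Only push the tin, do not grip or lift it, and leave the other tins alone.

Things in the scene. Friction and masses are not known exactly. Their poses are not given: they have to be found in the camera images.
- tin_last: The last tin, alone in its lane: steel, glossy label, 58 mm diameter, 95 mm long, 0.2 to 0.4 kg. Origin at its middle; y is the cylinder axis, across the lane. It starts on the deck against the front lip, centre 20 mm up the slope, 29 mm above the deck; at the back stop its centre is 176 mm up. Slippery; rolls back by itself when not held, and binds if pushed well above mid-height.
- lane_low: Deck of the last tin's dispenser, screwed down. Origin on the deck at the lip's inner face, mid-width, 24 mm above the table; x up the 8 degree slope towards the back stop (roughly away from the robot), y across, z square to the deck. Clear lane 205 x 101 mm. Above the deck: front lip 8 mm high, 9 thick; back stop 50 high; side rails 34 high, 9 thick.
- lane_full: The lane of the other, full dispenser, of the same build and frame as lane_low.
- tin_full1: Front tin of the full dispenser: the same steel tin with a glossy label, 58 mm in diameter, 95 mm long, 0.3 kg, origin at its middle. Must be left alone.
- tin_full2: Middle tin of the full dispenser, the same kind. Must be left alone.
- tin_full3: Rearmost tin of the full dispenser, the same kind. Must be left alone.
- tin_spare: A tin of the same size standing upright on the table, off to one side; origin at its middle, 47.5 mm above the table, z along its axis. Must be left alone.

How it is judged:
On the way:
1. the tin has been rolled more than half way up, with the fingers on it (x of tin_last in the frame of lane_low above 0.1 m and contact force between any of the fingers, the arm and tin_last above 0.1 N), for 0.05 s.
At the end, for the whole second after the job is handed in: The last tin lies on its deck (within 5 mm) across the lane, within 5 mm of the back stop, at rest, and the fingers (or the gripper behind them) still press on it with more than 0.1 N and less than 60 N and keep it there (x of tin_last in the frame of lane_low between 0.171 and 0.18 m and z of tin_last in the frame of lane_low between 0.0245 and 0.034 m and angle between the y axis of tin_last and the y axis of lane_low, either way round below 0.12 rad and contact force between any of the fingers, the arm and tin_last above 0.1 N and contact force between the fingers and tin_last below 60 N and linear speed of tin_last below 0.02 m/s); the arm keeps its last pose, push and grip.
It fails at once if the tin is lifted or carried (more than 12 mm off its deck) (z of tin_last in the frame of lane_low above 0.041 m).
It fails at once if the tin runs loose: faster than 0.25 m/s with no finger on it (flung up the lane or let roll back) (linear speed of tin_last above 0.25 m/s and contact force between each of the fingers, the arm and tin_last below 0.01 N).
It fails at once if the tin is gripped: on its way up (30 to 160 mm) the fingers bear on it with more than 35 N (x of tin_last in the frame of lane_low between 0.03 and 0.16 m and contact force between the fingers and tin_last above 35 N).
It fails at once if a tin of the full dispenser is moved more than 15 mm (distance of any of tin_full1, tin_full2, tin_full3 from where it was at the start of the episode above 0.015 m).
It fails at once if the standing tin is moved more than 20 mm (distance of tin_spare from where it was at the start of the episode above 0.02 m).
It also fails if it takes over 32 s, if anything falls off the work surface, if the arm or the gripper's body presses on something with over 40 N, if the wrist force passes 120 N, or if a joint passes its speed limit or range.

## Working session

There is one attempt and no reset: what is moved stays moved. The work goes in short steps, each a Python script; the robot and the scene stay as the last script left them, time stands still between calls to the robot, and variables do not carry over. Pictures are saved under pics/ and viewed, at most 10 in all, crops included, and the job is handed in when it is done.

```bash
mkdir -p pics
python3 - <<'E'
from bench import manip
import cv2
for c in("side","top"):
    p,d=manip.grab_frame(c); cv2.imwrite(f"pics/{c}0.png",p[:,:,::-1])
    for n in("tin_last","lane_low","lane_full","tin_full1","tin_spare"):
        print(c,n,[([round(v,3) for v in r["at"]],round(r["confidence"],2)) for r in manip.look_for(c,n)])
print(manip.current_time(),manip.current_tcp_rot())
E
```

```text
side tin_last [([0.498, 0.135, 0.075], 0.67)]
side lane_low [([0.596, 0.139, 0.053], 0.85), ([0.497, 0.133, 0.075], 0.51)]
side lane_full [([0.63, -0.13, 0.057], 0.76)]
side tin_full1 [([0.505, -0.154, 0.077], 0.95), ([0.616, -0.168, 0.093], 0.79), ([0.556, -0.16, 0.088], 0.75)]
side tin_spare [([0.529, 0.455, 0.083], 0.92)]
top tin_last [([0.493, 0.12, 0.08], 0.88), ([0.503, -0.171, 0.081], 0.43)]
top lane_low [([0.614, 0.135, 0.043], 0.77)]
top lane_full [([0.661, -0.173, 0.062], 0.78)]
top tin_full1 [([0.559, -0.177, 0.088], 0.9), ([0.616, -0.173, 0.094], 0.69), ([0.502, -0.17, 0.081], 0.65)]
top tin_spare [([0.531, 0.427, 0.097], 0.9)]
0.6 [[ 9.62205523e-01  2.72324313e-01 -3.69695066e-06]
 [ 2.72324313e-01 -9.62205523e-01  1.55405156e-05]
 [ 6.74833914e-07 -1.59599395e-05 -1.00000000e+00]]
```

View pics/top0.png

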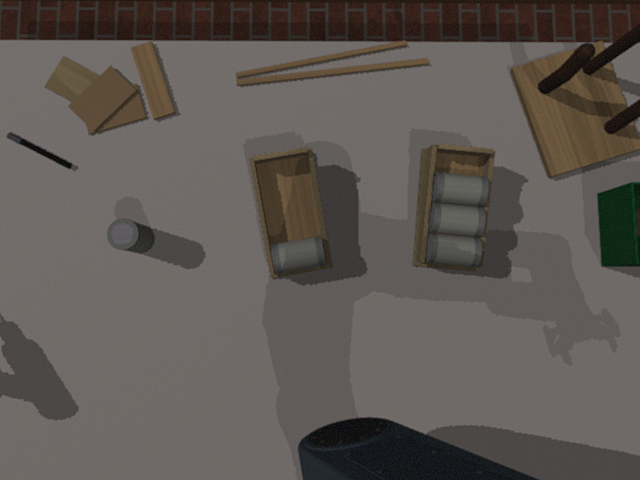

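View pics/side0.png

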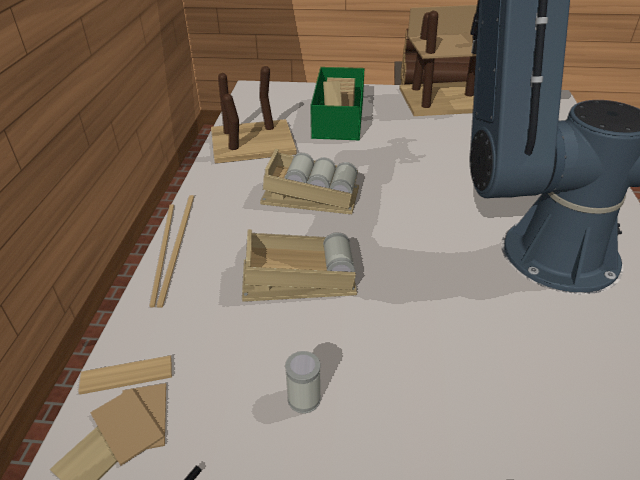

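The top view shows the low lane with corners near (272,277), (330,266), (312,150) and (252,156). Its tin is at (298,255), and the spare stands clear at (130,235). The side view agrees. Next I fit the lane pose from depth.

```bash
cat > fit.py <<'E'
from bench import manip
import numpy as np, cv2
def cloud(c):
    p,d=manip.grab_frame(c); k=manip.get_calibration(c); K=np.array(k["camera_matrix"])
    v,u=np.nonzero(d>0); z=d[v,u]
    P=np.linalg.inv(K)@np.vstack([u,v,np.ones_like(u)])*z
    return (np.array(k["R"]).T@(P-np.array(k["t"]).reshape(3,1))).T
def near(P): return P[(abs(P[:,0]-.58)<.2)&(abs(P[:,1]-.135)<.13)]
E
python3 - <<'E'
from fit import *
for c in("top","side"):
    P=near(cloud(c)); print(c,len(P))
    H=P[P[:,2]>.05]
    r=cv2.minAreaRect(H[:,:2].astype(np.float32)*1000); print(r, cv2.boxPoints(r).round())
    if c=="top":
        a=np.deg2rad(r[2]); 
        b=cv2.boxPoints(r)/1000
        e=[b[1]-b[0],b[2]-b[1]]; e=max(e,key=np.linalg.norm); e=e/np.linalg.norm(e); e=e*np.sign(e[0]); n=np.array([-e[1],e[0]])
        c0=np.array(r[0])/1000
    Q=np.c_[(P[:,:2]-c0)@e,(P[:,:2]-c0)@n,P[:,2]]
    D=Q[(abs(Q[:,1])<.035)]
    for x in np.arange(-.14,.13,.01):
        s=D[abs(D[:,0]-x)<.005]
        if len(s): print(round(x,3),len(s),np.percentile(s[:,2],[5,50,95]).round(4))
print(e,n,c0)
E
```

```text
top 25226
((576.9905395507812, 134.12721252441406), (221.1617431640625, 119.12749481201172), 9.948121070861816) [[458. 174.]
 [478.  56.]
 [696.  95.]
 [676. 212.]]
-0.14 177 [-0.0031 -0.0007  0.0026]
-0.13 176 [-0.0039 -0.0005  0.0028]
-0.12 176 [-0.0033 -0.0003  0.0026]
-0.11 240 [0.0054 0.0106 0.0698]
-0.1 214 [0.0708 0.0762 0.0809]
-0.09 209 [0.0785 0.0817 0.085 ]
-0.08 207 [0.0806 0.0828 0.0855]
-0.07 195 [0.0772 0.0802 0.0836]
-0.06 178 [0.0659 0.0734 0.0778]
-0.05 119 [0.0278 0.0307 0.0621]
-0.04 184 [0.0281 0.0315 0.0343]
-0.03 189 [0.0297 0.0329 0.0362]
-0.02 186 [0.0318 0.0342 0.0369]
-0.01 187 [0.0329 0.0359 0.0388]
0.0 186 [0.0344 0.037  0.0398]
0.01 192 [0.0359 0.0386 0.0416]
0.02 188 [0.0372 0.0399 0.0426]
0.03 188 [0.0378 0.0413 0.0442]
0.04 184 [0.0397 0.0428 0.0452]
0.05 190 [0.0412 0.0439 0.0466]
0.06 187 [0.0426 0.0456 0.0484]
0.07 189 [0.0436 0.0467 0.0496]
0.08 192 [0.0452 0.0485 0.051 ]
0.09 190 [0.0465 0.0497 0.0526]
0.1 429 [0.0487 0.0698 0.1035]
0.11 89 [0.0489 0.1012 0.1041]
side 15800
((581.146484375, 134.66201782226562), (224.39471435546875, 127.8044052124
[... 315 characters left out ...]
.07 109 [0.0804 0.0835 0.0864]
-0.06 115 [0.0708 0.0771 0.0812]
-0.05 111 [0.0306 0.0344 0.0701]
-0.04 65 [0.0305 0.0337 0.0367]
-0.03 67 [0.0325 0.0352 0.0377]
-0.02 73 [0.0335 0.0367 0.0389]
-0.01 69 [0.0353 0.0379 0.0401]
0.0 65 [0.0372 0.039  0.0408]
0.01 65 [0.038  0.0408 0.0429]
0.02 73 [0.04   0.0417 0.0443]
0.03 71 [0.0403 0.0432 0.0464]
0.04 67 [0.0418 0.0448 0.0472]
0.05 82 [0.0103 0.0462 0.0484]
0.06 79 [0.0114 0.0476 0.0499]
0.07 65 [0.0109 0.0491 0.0513]
0.08 74 [0.0481 0.0505 0.053 ]
0.09 71 [0.049  0.052  0.0543]
0.1 122 [0.0507 0.0546 0.1056]
0.11 81 [0.0087 0.1038 0.1068]
0.12 43 [0.0083 0.0105 0.0128]
[0.98496455 0.17275637] [-0.17275637  0.98496455] [0.57699054 0.13412721]
```

```bash
cat >> fit.py <<'E'
e=np.array([.98496,.17276]); n=np.array([-.17276,.98496,0]); a=np.deg2rad(8)
xl=np.r_[e*np.cos(a),np.sin(a)]; zl=np.cross(xl,n)
O=np.r_[np.array([.57699,.13413])-.097*e,.024]
t=np.deg2rad(8); zt=-zl*np.cos(t)+xl*np.sin(t); yt=-n
RT=np.c_[np.cross(yt,zt),yt,zt]
def W(x,z,y=0): return O+x*xl+y*n+z*zl
def L(p): p=np.asarray(p)-O; return np.array([p@xl,p@n,p@zl])
def st(): print(round(manip.current_time(),2),L(manip.current_ee_pos()).round(4),"F",[round(float(np.dot(manip.current_force(),v)),2) for v in (xl,n,zl)],flush=True)
E
python3 - <<'E'
from fit import *
for x in(-.06,.06,.15): print(manip.inverse_kinematics(W(x,.014),RT))
manip.set_gripper(0.4,20)
manip.move_ptp(W(-.07,.15),RT); st()
manip.move_l(W(-.06,.014),max_speed=.12); st()
p,d=manip.grab_frame("side"); cv2.imwrite("pics/s1.png",cv2.resize(p[150:330,200:440,::-1],None,fx=3,fy=3))
E
```

```text
[0.1344866  0.44675812 2.25876689 0.06887865 0.15738395 1.4651361 ]
[0.14422499 0.53879693 1.96563003 0.0231241  0.35811427 1.52087051]
[0.14884684 0.63010134 1.7285697  0.01415064 0.50379157 1.5345784 ]
3.66 [-0.0697 -0.0004  0.1501] F [-0.34, 0.59, 0.03]
4.94 [-0.0598 -0.      0.0144] F [0.09, -0.77, 0.46]
```

View pics/s1.png

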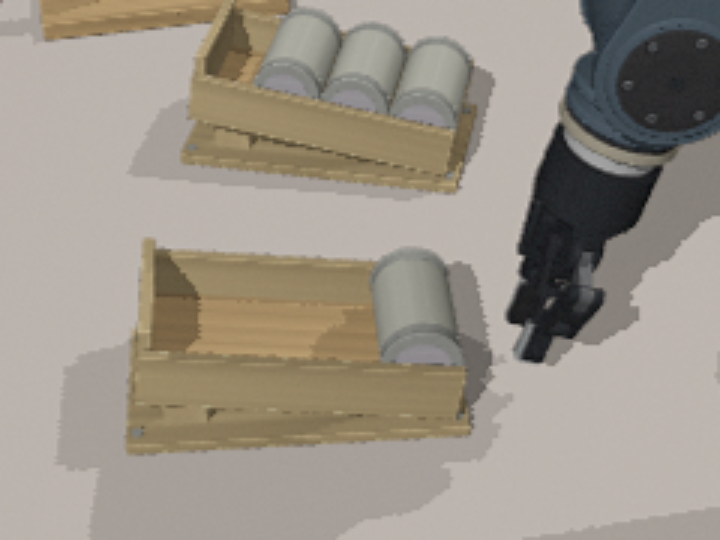

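The fingers are aligned with the lane just in front of the tin, with the visible fingertip near (530,350) in the crop. The tin is still at the lip, so I start the slow push.

Run:
```python
from fit import *
for x in(-.03,-.015,.0,.03,.06,.09):
    manip.move_l(W(x,.014),max_speed=.05); st()
    if np.linalg.norm(manip.current_force())>12: print("STOP"); break
p,d=manip.grab_frame("side"); cv2.imwrite("pics/s2.png",cv2.resize(p[150:330,200:440,::-1],None,fx=3,fy=3))
print(manip.look_for("side","tin_last")[:1])
```

```text
5.74 [-0.0303  0.      0.0139] F [-0.18, 1.47, -0.08]
6.19 [-0.0149 -0.      0.0139] F [0.14, -0.22, 0.25]
6.64 [ 0.0002 -0.      0.014 ] F [0.33, 0.35, 0.48]
7.39 [0.0298 0.     0.0139] F [0.31, -0.46, -0.2]
8.14 [0.0598 0.     0.0139] F [-0.68, -0.23, -0.39]
8.89 [ 0.0898 -0.      0.0139] F [-0.78, -0.05, 0.49]
[]
```

View pics/s2.png

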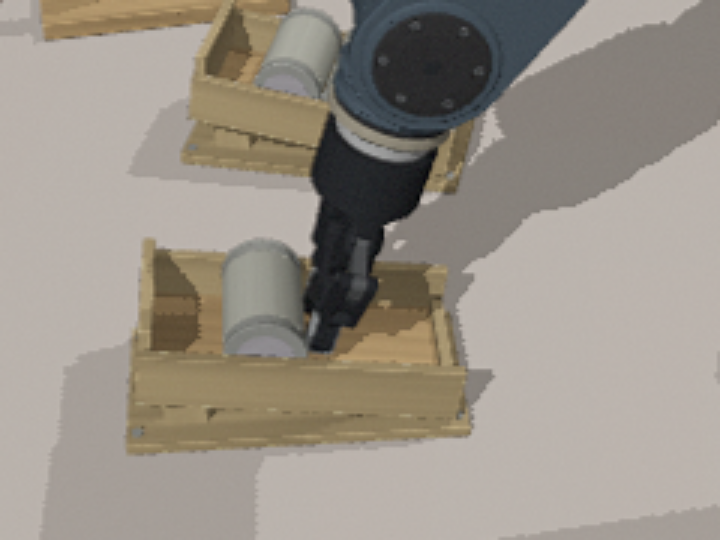

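The tin rolls squarely ahead of the fingers, at about (262,300) in the crop, and is past halfway. I continue to the stop, checking force as I go.

Run:
```python
from fit import *
x=.12; manip.move_l(W(x,.014),max_speed=.04); st()
while x<.155:
    x+=.0015; manip.move_l(W(x,.014),max_speed=.02)
    f=np.mean([np.dot(manip.current_force(),xl) for _ in range(8)]); print(round(x,4),round(f,2),round(manip.current_time(),2))
    if f<-6: break
manip.dwell(.3); st()
for c in("side","top"):
    p,d=manip.grab_frame(c); print(c,[L(r["at"]).round(4) for r in manip.look_for(c,"tin_last")][:2])
    if c=="side": cv2.imwrite("pics/s3.png",cv2.resize(p[150:330,200:440,::-1],None,fx=3,fy=3))
```

```text
9.89 [0.1198 0.     0.0139] F [0.27, -0.51, 0.29]
0.1215 -0.23 10.14
0.123 -0.52 10.39
0.1245 0.02 10.64
0.126 -0.23 10.89
0.1275 -0.12 11.14
0.129 0.06 11.39
0.1305 -0.26 11.64
0.132 -0.61 11.89
0.1335 -0.86 12.14
0.135 0.19 12.39
0.1365 0.74 12.64
0.138 -1.64 12.89
0.1395 -7.92 13.14
13.44 [1.379e-01 1.000e-04 1.340e-02] F [-7.56, -0.13, 2.64]
side [array([0.1798, 0.011 , 0.0483])]
top [array([ 0.1839, -0.0034,  0.0589])]
```

View pics/s3.png

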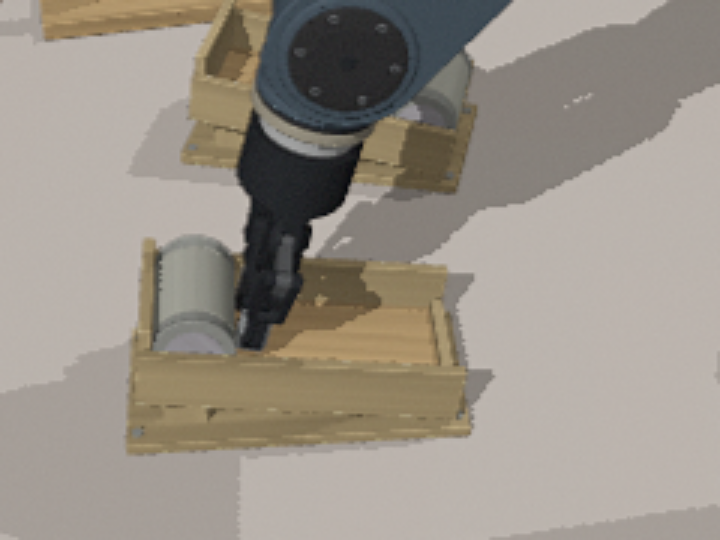

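The tin sits square against the back stop, at about (198,295) in the crop, and the fingers hold it with about 8 N.

```bash
python3 -c "
from fit import *
st(); print(manip.sign_off())"
```

```text
13.64 [1.379e-01 1.000e-04 1.340e-02] F [-8.06, 0.75, 2.41]
the job is handed in; nothing more can be done
None
```

I rolled the last tin up to the back stop, where the fingers hold it with about 8 N, and handed the job in at 13.6 s; the verdict was not shown.

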